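# Centre the saucepan and light its gas burner

### The job

Move the saucepan across its pan support until it sits centred over the burner it is standing at, with both gas knobs still off. Then light that burner: push its knob down, turn it anticlockwise past the safety stop until its pointer is at the large-flame mark, keep it pushed fully in there for about three seconds so that the flame-failure device catches, and let the knob spring back up at that setting. Leave the other knob off, and the kettle and everything else where they are.

Things in the scene. Friction and masses are not known exactly. Their poses are not given: they have to be found in the camera images.
- hob: two-burner gas hob: black glass plate 340 deep (x), 560 wide (y), 8 thick on the counter, turned up to 7 degrees; fixed. Origin: centre of its underside; x axis to its back, y to its left. Burner axes at x 50, y +145 and -145; knob axes in front at x -125, y +50 and -50, each with printed marks round it: off ring, large flame, small flame
- saucepan: stainless saucepan, loose, 0.5 to 1 kg, on one of the pan supports, 40 to 70 off that burner's axis towards the knobs; its burner is the nearer one. Round, 160 outside diameter (base 140, rim 164), 75 tall, open; origin on its axis at the underside, z up. Black handle along its x axis to 220 from the axis, 22 wide, 59 to 73 above the underside, pointing to the hob's back
- left_burner (a point): point on the axis of the left burner (the one on the hob's +y side), level with the flat top of its black cast-iron pan support, 42 above the counter. x axis: from the hob's front (knob) edge to its back; z up. The pan support is 230 square, its flat bars level, so the pan slides on it
- right_burner (a point): point on the axis of the right burner (the one on the hob's -y side), level with the flat top of its black cast-iron pan support, 42 above the counter. x axis: from the hob's front (knob) edge to its back; z up. The pan support is 230 square, its flat bars level, so the pan slides on it
- left_grip (a point): centre of the top of the left knob's grip bar, on its upright axis, 44 above the counter, up to 8 less when pushed in. Satin metal knob: round skirt 52 in diameter carrying a straight upright bar 48 long, 12 wide, 20 tall (skirt's upper face 20 below this point). x axis: along the bar to its black pointer line; z up. Works the left burner; the centred pan's wall is about 115 from the axis
- right_grip (a point): centre of the top of the right knob's grip bar, on its upright axis, 44 above the counter, up to 8 less when pushed in. Satin metal knob: round skirt 52 in diameter carrying a straight upright bar 48 long, 12 wide, 20 tall (skirt's upper face 20 below this point). x axis: along the bar to its black pointer line; z up. Works the right burner; the centred pan's wall is about 115 from the axis
- left_turn (a joint): left knob's rotation, rad, anticlockwise from above: 0 off (pointer to the hob's back, at a small ring mark), 1.31 (75 degrees) at the large-flame mark, about 3.4 at the small one, range 0 to 3.5. Unless pushed in 5 mm a hidden stop blocks it from about 0.1, and coming back at about 0.87; beyond 0.87 it springs up freely. Stays as left (friction 0.05 N m)
- right_turn (a joint): right knob's rotation, rad, anticlockwise from above: 0 off (pointer to the hob's back, at a small ring mark), 1.31 (75 degrees) at the large-flame mark, about 3.4 at the small one, range 0 to 3.5. Unless pushed in 5 mm a hidden stop blocks it from about 0.1, and coming back at about 0.87; beyond 0.87 it springs up freely. Stays as left (friction 0.05 N m)
- left_push (a joint): how far the left knob is pushed straight down, m: 0 up, 0.008 fully in (bottoms out). Its spring takes about 6 N to start and 10 N fully in; the safety stop is cleared, and the flame-failure device held open, beyond 0.005
- right_push (a joint): how far the right knob is pushed straight down, m: 0 up, 0.008 fully in (bottoms out). Its spring takes about 6 N to start and 10 N fully in; the safety stop is cleared, and the flame-failure device held open, beyond 0.005
- kettle_mid (a point): stainless stove-top kettle, loose, 152 in diameter, body 110 tall, its bail handle reaching 177 above its underside, spout towards the hob's back; it stands on the other pan support. This point is on its axis, 55 above its underside (97 above the counter). To be left alone
- jar1_mid (a point): one of the three empty glass spice jars with red caps on the turntable, 48 across and 98 tall, loose; this point is at its centre, half-way up. To be left alone
- jar2_mid (a point): one of the three empty glass spice jars with red caps on the turntable, 48 across and 98 tall, loose; this point is at its centre, half-way up. To be left alone
- jar3_mid (a point): one of the three empty glass spice jars with red caps on the turntable, 48 across and 98 tall, loose; this point is at its centre, half-way up. To be left alone
- strainer_mid (a point): steel tea strainer lying on the counter right of the hob, bowl 74 across and 28 high, thin handle 90 long; this point is the middle of its bowl. To be left alone
- egg_cup_mid (a point): lime-green plastic egg cup, 50 across and 62 tall, on the counter near the hob's front left corner; this point is at its centre. To be left alone
- mug_mid (a point): white mug, 80 across and 85 tall, on the counter right of the hob; this point is at its centre. To be left alone

How it is judged (in metres and radians):
On the way, in this order (a step that is already met when the one before it is completed fails the run):
1. the saucepan stands upright and still, its axis within 15 mm of its burner's axis, with both knobs off ((horizontal distance between saucepan and left_burner below 0.015 m or horizontal distance between saucepan and right_burner below 0.015 m) and linear speed of saucepan below 0.02 m/s and angle between saucepan's own z axis and vertical below 0.06 rad and height (world z) of saucepan between 0.036 and 0.048 m and value of joint each of left_turn, right_turn below 0.2 rad), for 0.3 s.
2. that burner's knob is kept pushed in (more than 5 mm) at the large-flame mark (1.0 to 1.62 rad) for 2 s (((horizontal distance between saucepan and left_burner below 0.015 m and value of joint left_turn between 1 and 1.62 rad and value of joint left_push above 0.005 m) or (horizontal distance between saucepan and right_burner below 0.015 m and value of joint right_turn between 1 and 1.62 rad and value of joint right_push above 0.005 m))), for 2 s.
At the end, for the whole second after the job is handed in: The saucepan stands upright and still on the pan support with its axis within 15 mm of its burner's axis; that burner's knob has sprung back up and points within about 18 degrees of the large-flame mark (1.0 to 1.62 rad); the other knob is off and up; kettle and counter things have not been moved (((horizontal distance between saucepan and left_burner below 0.015 m and value of joint left_turn between 1 and 1.62 rad and value of joint each of left_push, right_push below 0.0015 m and value of joint right_turn below 0.2 rad) or (horizontal distance between saucepan and right_burner below 0.015 m and value of joint right_turn between 1 and 1.62 rad and value of joint each of right_push, left_push below 0.0015 m and value of joint left_turn below 0.2 rad)) and linear speed of saucepan below 0.02 m/s and angle between saucepan's own z axis and vertical below 0.06 rad and height (world z) of saucepan between 0.036 and 0.048 m); the robot touches nothing.
It fails at once if the other burner's knob is turned on (past 0.3 rad) ((horizontal distance between saucepan and left_burner below 0.12 m and value of joint right_turn above 0.3 rad) or (horizontal distance between saucepan and right_burner below 0.12 m and value of joint left_turn above 0.3 rad)).
It fails at once if the saucepan is tipped by more than 20 degrees (angle between saucepan's own z axis and vertical above 0.35 rad).
It fails at once if the kettle is moved by more than 20 mm (distance of kettle_mid from where it was at the start of the episode above 0.02 m).
It fails at once if a jar, the strainer, the egg cup or the mug is moved by more than 30 mm (distance of any of jar1_mid, jar2_mid, jar3_mid, strainer_mid, egg_cup_mid, mug_mid from where it was at the start of the episode above 0.03 m).
It also fails if it takes over 58 s, if anything falls off the work surface, if the arm or the gripper's body presses on something with over 40 N, if the wrist force passes 120 N, or if a joint passes its speed limit or range.

### The arm

A 6-joint arm with a two-finger parallel gripper is mounted at the origin on the work surface. World frame = base frame: x ahead of the robot, y to its left, z up, the work surface at z = 0. Lengths are in mm, angles in rad, forces in N, time in s.
With the tool pointing down it reaches from about 350 to 875 mm from the base axis. Payload 4.2 kg.
Tool frame: the origin (TCP) lies on the mounting face of the last link; the fingertips stand 173 mm ahead of it and the grasp point (between the pads) lies 155 mm ahead of it; z points along the fingers, y is the direction in which the jaws open and shut (so a half turn about z gives the same grasp; the last joint's range is limited). The gripper opens to 85 mm and grips with 20 to 120 N. Pads are 22 mm wide; open, the fingers measure 114 mm over their backs; the gripper's body (76 mm by 85 mm) begins 54 mm behind the grasp point. The pads swing forward as they close: fully open they stand 13 mm farther back than shut.
Start: joints at [1.368, 0.385, 0.008, 0, -1.194, -0.259], TCP at [278.442, 559.527, 404.712] pointing down, gripper open.
Joint ranges: [-3.14, 3.14], [-1.21, 2.06], [-1.07, 1.41], [-3.16, 2.05], [-2.99, -0.16], [-3.1, 3.1]. Speed limits (rad/s): [2.79, 2.79, 3.14, 3.14, 3.14, 3.14].

### API

Orientations are given as a unit quaternion [x, y, z, w].
In Python, from bench import arm gives the robot as it stands.
- The arm moves only by the shell command python3 -m jog 'ROWS' [OPENING]. ROWS is JSON, a list that holds one entry, the list of rows, each a list of 4 numbers: the shift along the tool's x, y, z in mm, then the turn about the tool's z in degrees. In form: [[[x, y, z, spin], ...]]. A call has exactly 5 rows; each row is the pose to reach, as a shift and turn from the pose measured when the call began, along the tool's axes at that moment; what a row does not reach only later rows make up. A row lasts 1/8 s, in which the tool goes at most 62.5 mm and 10.7 degrees, less where a joint would pass 70% of its speed; a pose out of reach is approached as far as the arm can. A call with a gripper value outside its range is refused whole. OPENING is the finger opening in mm, from 0 to 85.4, set as the call begins (- or left out, the last holds). The fingers move at their own pace and stop on an object; the grip force is fixed at half the most. Time passes only in rows, so rows that repeat a pose let the fingers close, or fill a call up. It gives the time, the measured TCP pose, the force and the opening at its end, in the units of the state.
- arm.read_state(): the state, without advancing time (a new reading comes with each control period).
- arm.get_image(name): name is "scene" or "top"; returns (picture, depth): 400x640x3 uint8, blue, green, red; 400x640 float32, mm along the optical axis (not along the pixel's ray), 0 where there is no reading.
- arm.camera_params(name): a dict with "mtx" (3x3 intrinsics, pixels), "R" (3x3) and "t" (3): a world point X has camera coordinates R X + t. Camera axes: x right, y down, z forward; pixel columns grow to the right and rows downward; lengths in mm; the calibration is good to about 2 mm. A picture is of the moment at which its call begins. camera_params takes no time and is no camera call.
- arm.job_done(): hands the job in, once; it reports no verdict.
The state is a dict: "clock": time; "joints": joint angles; "joint_vel": joint speeds; "joint_efforts": joint torques, N m; "position": TCP position; "ee_rot": TCP orientation; "contact_force": force on the tool from outside, world axes, zero at the start; "wrist_torque": the same for the moment, N m; "gripper_width": finger opening in mm.
Only numpy, scipy, OpenCV 4.12 (cv2) and the standard library are available. Lean on these libraries where they do the work, as an engineer would, in place of code of your own. Each camera call takes 0.05 s, during which the arm holds its last target.

## Working session

There is one attempt and no reset: what is moved stays moved. The work goes in short steps, Python scripts to look and compute and a shell command to move; the robot and the scene stay as the last step left them, time stands still between calls to the robot, and variables do not carry over. Pictures are saved under pics/ and viewed, and the job is handed in when it is done.

```bash
mkdir -p pics; ls
cat > h.py <<'E'
import numpy as np,cv2
from bench import arm
def P(n):
    c=arm.camera_params(n);return np.array(c["mtx"],float),np.array(c["R"],float),np.array(c["t"],float).ravel()
def ray(n,u,v,z):
    K,R,t=P(n);d=R.T@np.linalg.solve(K,[u,v,1.]);o=-R.T@t
    return o+d*(z-o[2])/d[2]
def proj(n,X):
    K,R,t=P(n);q=K@(R@np.array(X,float)+t);return q[:2]/q[2]
def cloud(n,d):
    K,R,t=P(n);v,u=np.mgrid[:400,:640]
    p=np.stack([u,v,np.ones_like(u)],-1).reshape(-1,3)@np.linalg.inv(K).T*d.reshape(-1,1)
    return ((p-t)@R).reshape(400,640,3)
E
python3 - <<'E'
from h import *
for n in("scene","top"):
    im,d=arm.get_image(n);cv2.imwrite(f"pics/{n}0.png",im);np.savez(f"{n}0.npz",im=im,d=d)
    K,R,t=P(n);print(n,K,-R.T@t,R)
print(arm.read_state())
E
```

```text
pics
scene [[479.08672135   0.         319.48303479]
 [  0.         479.08672135 192.40357152]
 [  0.           0.           1.        ]] [1164.11279126  501.73079171 1342.33835651] [[-0.58249955  0.81273066 -0.01277293]
 [ 0.68410983  0.4817072  -0.54767866]
 [-0.43896243 -0.32776066 -0.83659126]]
top [[416.96362114   0.         320.63282596]
 [  0.         416.96362114 194.42704915]
 [  0.           0.           1.        ]] [ 414.71026989   21.49968072 1399.2145826 ] [[ 0.00768083 -0.99991785 -0.01026102]
 [-0.99902237 -0.0072264  -0.04361283]
 [ 0.04353509  0.01058597 -0.99899581]]
{'clock': 0.1, 'joints': array([ 1.36758166e+00,  3.85511044e-01,  6.77505162e-03, -4.07126887e-04,
       -1.19400469e+00, -2.58594812e-01]), 'joint_vel': array([-1.57569823e-05, -7.55070908e-04,  5.13581899e-03,  1.74713615e-03,
        2.67830149e-03, -6.38717177e-04]), 'joint_efforts': array([-1.92573025e-04, -3.93322170e+01,  1.88929117e+01,  4.19787258e+00,
       -2.59780914e-03,  7.32697487e-06]), 'position': array([278.37706127, 559.39228578, 403.72073801]), 'ee_rot': array([ 9.73442073e-01, -2.28931320e-01, -1.62221799e-04,  9.77042781e-04]), 'contact_force': array([-0.2029046 ,  0.42719698, -0.10076878]), 'wrist_torque': array([ 0.01506142, -0.00882741, -0.03490967]), 'gripper_width': 85.50595535799187}
```

View pics/scene0.png

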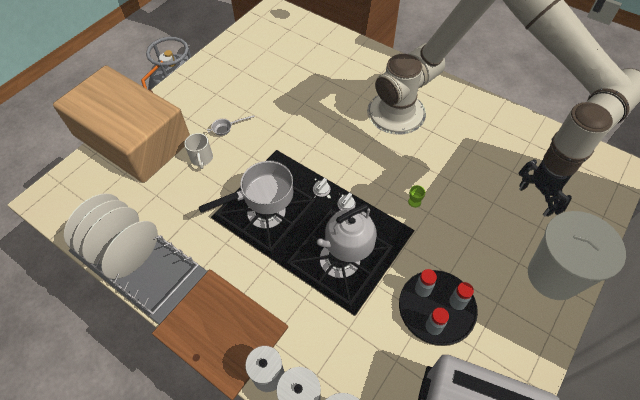

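View pics/top0.png

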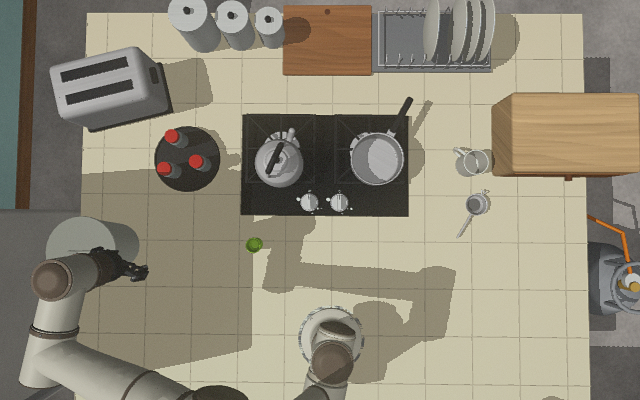

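The top view shows the hob with corners near (242,115) to (408,216). The saucepan is on the right burner at (376,159), and its handle runs up to (408,100). The kettle is on the left burner at (278,162), and the knobs are at (309,202) and (339,202). Next I'll measure the hob and pan.

```bash
python3 - <<'E'
from h import *
T=np.load("top0.npz");im,d=T["im"],T["d"]
C=cloud("top",d);ok=d>0
# hob glass by z 2..14 and dark
g=im.max(2)
m=((g<45)).astype(np.uint8)
m[:, :235]=0;m[:,420:]=0;m[:105]=0;m[225:]=0
m=cv2.morphologyEx(m,cv2.MORPH_CLOSE,np.ones((3,3)))
n,l,s,c=cv2.connectedComponentsWithStats(m);k=1+s[1:,4].argmax();m=(l==k).astype(np.uint8)
v,u=np.nonzero(m); p=np.array([ray("top",a,b,8)[:2] for a,b in zip(u,v)],np.float32)
# exclude handle: fit rect by hull of rows within
print(s[k]);r=cv2.minAreaRect(p);print("raw rect",r)
m2=cv2.morphologyEx(np.pad(m,20),cv2.MORPH_OPEN,np.ones((1,25)))
E
python3 - <<'E'
from h import *
for n in("top","scene"):
    T=np.load(n+"0.npz");im,d=T["im"],T["d"];C=cloud(n,d)
    print(n,"counter z",np.median(C[...,2][(abs(C[...,0]-420)<20)&(abs(C[...,1])<300)&(d>0)]))
    x,y,z=C[...,0],C[...,1],C[...,2]
    near=(x>330)&(x<800)&(y>-330)&(y<0)&(d>0)
    rim=near&(z>110)&(z<125)
    pts=C[rim][:,:2].astype(np.float32);print("rim n",len(pts),cv2.minEnclosingCircle(pts) if len(pts) else 0)
    for lo,hi in((35,50),):
        kn=(x>380)&(x<560)&(y>-130)&(y<130)&(z>lo)&(z<hi)&(d>0)
        l=cv2.connectedComponentsWithStats(kn.astype(np.uint8))
        for s,c in zip(l[2][1:],l[3][1:]):
            if s[4]>8: print(s,c,ray(n,*c,44))
    a=cv2.resize(im[90:230,230:430] if n=="top" else im[140:320,180:420],None,fx=4 if n=="top" else 3.3,fy=4 if n=="top" else 3.3,interpolation=cv2.INTER_CUBIC);cv2.imwrite(f"pics/{n}0z.png",a);print(a.shape)
E
```

```text
top counter z 7.5002694197835424
rim n 522 ((644.5855712890625, -169.33883666992188), 150.02719116210938)
[293 169  22  15 128] [307.359375  178.2109375] [526.37035255  79.54031084  44.        ]
[334 169  32  16 153] [344.19607843 178.73856209] [525.4674961  -40.49256793  44.        ]
[355 169  17  14 135] [364.61481481 174.        ] [ 541.39547355 -106.87699257   44.        ]
[307 195   4  15  58] [308.5        201.75862069] [449.61971829  75.13334245  44.        ]
[338 195   3  15  45] [339. 202.] [449.57029187 -24.01306516  44.        ]
(560, 800, 3)
scene counter z 8.089619057573803
rim n 506 ((645.42529296875, -169.60873413085938), 150.6917266845703)
[316 178  11  13  58] [321.01724138 184.06896552] [453.44588165 -21.8373368   44.        ]
[276 181  15  15 107] [283.5046729  188.12149533] [ 536.87995329 -112.63627491   44.        ]
[293 186  23  24 166] [304.05421687 198.1626506 ] [529.42835766 -34.60995739  44.        ]
[342 193  10  12  56] [346.48214286 198.42857143] [451.75420573  77.40792653  44.        ]
[322 209  15  13  62] [328.75806452 214.32258065] [533.03144013  64.90090515  44.        ]
(594, 792, 3)Traceback (most recent call last):
  File "<stdin>", line 10, in <module>
  File "h.py", line 6, in ray
    K,R,t=P(n);d=R.T@np.linalg.solve(K,[u,v,1.]);o=-R.T@t
          ~^^^
  File "h.py", line 4, in P
    c=arm.camera_params(n);return np.array(c["mtx"],float),np.array(c["R"],float),np.array(c["t"],float).ravel()
ValueError: time passes only in moves, steps and waits
```

```bash
ls pics
```

```text
scene0.png
scene0z.png
top0.png
top0z.png
```

```bash
python3 - <<'E'
s=open('h.py').read()
s=s.replace("def P(n):\n","_c={}\ndef P(n):\n    if n not in _c:_c[n]=_P(n)\n    return _c[n]\ndef _P(n):\n")
open('h.py','w').write(s)
E
python3 - <<'E'
from h import *
def fitc(p):
    A=np.c_[p,np.ones(len(p))];s=np.linalg.lstsq(A,(p**2).sum(1),rcond=None)[0];c=s[:2]/2;return c,np.sqrt(s[2]+c@c)
for n in("top","scene"):
    T=np.load(n+"0.npz");im,d=T["im"],T["d"];C=cloud(n,d);x,y,z=C[...,0],C[...,1],C[...,2]
    rim=(d>0)&(z>109)&(z<126)&(np.hypot(x-560,y+120)<100)
    p=C[rim][:,:2]
    for i in range(5):
        c,r=fitc(p);e=abs(np.hypot(*(p-c).T)-r);p=p[e<6 if i else e<15]
    print(n,"rim",c,r,len(p),np.median(z[rim]))
    h=(d>0)&(z>95)&(z<122)&(x>600)&(x<850)&(y<-100)&(y>-330)&(im.max(2)<70)
    q=C[h]; q=q[np.hypot(*(q[:,:2]-c).T)>100]; print("handle",len(q),q.mean(0),q[:,:2].max(0),q[:,:2].min(0), np.degrees(np.arctan2(*(q.mean(0)[:2]-c)[::-1])))
    # glass
    g=im.max(2)
    m=((g<60)&(d>0)&(z<25)&(x>350)&(x<850)&(abs(y)<400)).astype(np.uint8)
    m=cv2.morphologyEx(m,cv2.MORPH_CLOSE,np.ones((3,3)));m=cv2.morphologyEx(m,cv2.MORPH_OPEN,np.ones((5,5)))
    nn,l,s,_=cv2.connectedComponentsWithStats(m);k=1+s[1:,4].argmax()
    v,u=np.nonzero(l==k);pp=np.array([ray(n,a,b,8)[:2] for a,b in zip(u,v)],np.float32)
    r=cv2.minAreaRect(pp);print("rect",r,cv2.boxPoints(r).round().tolist())
E
```

```text
top rim [ 583.35493709 -137.12894899] 78.73488864141709 181 116.21511920448002
handle 240 [ 720.09980551 -212.10688761  114.45866174] [ 775.96326301 -178.39835063] [ 668.93892237 -247.32874972] -28.736192911310827
rect ((575.001220703125, 26.28033447265625), (336.42474365234375, 554.8255615234375), 0.4434412717819214) [[405.0, 302.0], [409.0, -252.0], [745.0, -250.0], [741.0, 305.0]]
scene rim [ 584.44287143 -136.53757134] 78.88372250202627 218 115.23119644803228
handle 260 [ 725.03191564 -210.69057792  113.67530776] [ 780.0292674  -176.34286396] [ 668.782515   -246.75657577] -27.809187317699784
rect ((576.18505859375, 21.9132022857666), (337.82708740234375, 87.89485168457031), 0.35011234879493713) [[407.0, 65.0], [408.0, -23.0], [745.0, -21.0], [745.0, 67.0]]
```

View pics/top0z.png

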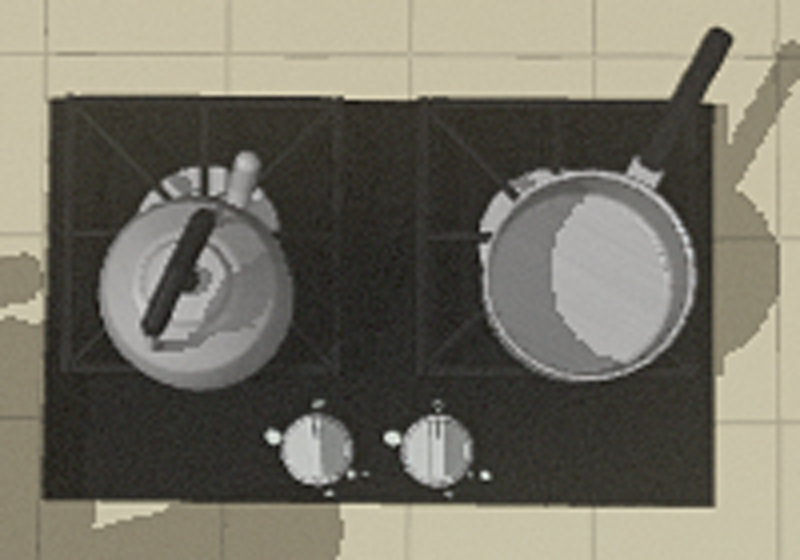

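View pics/scene0z.png

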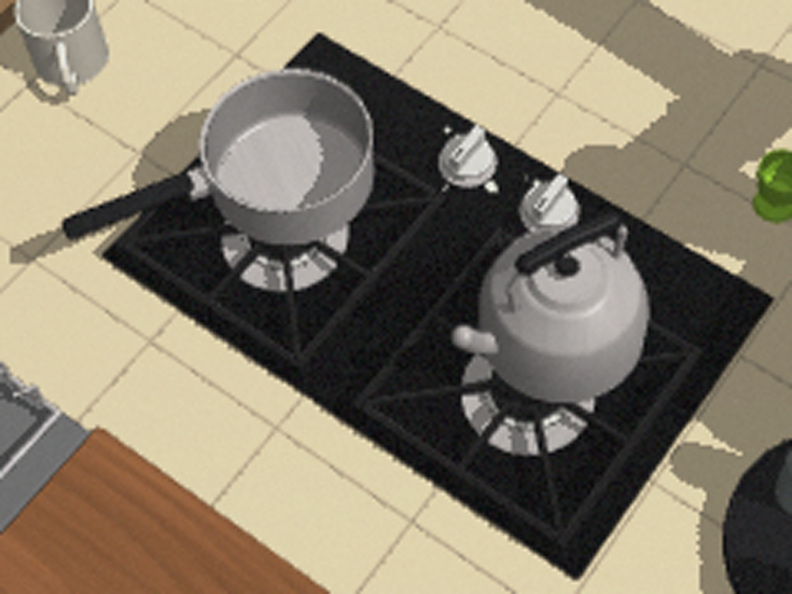

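```bash
cat >> h.py <<'E'
from scipy.spatial.transform import Rotation as Ro
def go(x,y,gz,head):
    "grasp point target world, heading of tool x in deg (mod 180 ok)"
    s=arm.read_state();R=Ro.from_quat(s["ee_rot"]).as_matrix();p=np.array(s["position"])
    g=p+155*R[:,2]
    h=np.degrees(np.arctan2(R[1,0],R[0,0]));sp=-((head-h+180)%360-180)
    # position the TCP so the grasp point would lie at target with vertical tool
    d=R.T@(np.array([x,y,gz+155])-p)
    print("clk",round(s["clock"],2),"grasp",g.round(1),"head",round(h,2),"tilt",np.degrees(np.arccos(-R[2,2])).round(2),"F",np.round(s["contact_force"],1),"w",round(s["gripper_width"],1),"| shift",d.round(1),"spin",round(sp,1))
E
python3 -c "
from h import *
go(707,-204,290,-28.5)
K=ray('top',279,163,140);print(K)"
```

```text
clk 0.1 grasp [278.3 559.1 248.7] head -26.47 tilt 0.11 F [-0.2  0.4 -0.1] w 85.5 | shift [723.9 492.4 -40.2] spin 2.0
[564.17485403 161.9815752  140.        ]
```

```bash
python3 -m jog '[[[0,0,-60,0],[60,40,-60,0],[120,80,-60,0],[165,112,-60,0],[210,143,-60,0]]]'; python3 -c "
from h import *
go(707,-204,290,-28.5)"
```

```text
clock: 0.72
position: [401.2, 339.6, 463.7]
ee_rot: [0.974, -0.229, -0.0, 0.001]
contact_force: [0.7, -0.2, 0.0]
gripper_width: 85.2
clk 0.72 grasp [401.  339.2 308.7] head -26.44 tilt 0.14 F [ 0.7 -0.2  0. ] w 85.2 | shift [515.9 350.5  19.6] spin 2.1
```

```bash
python3 -m jog '[[[50,34,0,0],[100,68,0,0],[150,102,0,0],[200,136,0,0],[250,170,0,0]]]' 60; python3 -m jog '[[[50,34,0,0],[100,68,0,0],[150,102,0,0],[200,136,0,0],[250,170,0,2]]]' 60;  python3 -c "
from h import *
go(707,-204,150,-28.5)"
```

```text
clock: 1.35
position: [549.8, 74.2, 463.9]
ee_rot: [0.974, -0.229, -0.001, 0.001]
contact_force: [1.4, 1.9, -0.3]
gripper_width: 60.1
clock: 1.98
position: [698.8, -191.1, 463.5]
ee_rot: [0.969, -0.246, -0.001, 0.001]
contact_force: [0.3, -0.2, 1.0]
gripper_width: 59.9
clk 1.98 grasp [ 698.4 -191.4  308.5] head -28.48 tilt 0.18 F [ 0.3 -0.2  1. ] w 59.9 | shift [ 13.6   7.  158.5] spin 0.0
```

```bash
python3 -m jog '[[[14,7,30,0],[14,7,80,0],[14,7,120,0],[14,7,158,0],[14,7,158,0]]]' 60; python3 -c "
from h import *
go(707,-204,107,-28.5)
im,d=arm.get_image('scene');cv2.imwrite('pics/s1.png',cv2.resize(im[100:300,150:420],None,fx=2.9,fy=2.9))"
```

```text
clock: 2.6
position: [706.4, -204.1, 300.6]
ee_rot: [0.969, -0.246, -0.006, 0.002]
contact_force: [0.3, 0.7, 0.5]
gripper_width: 60.1
clk 2.6 grasp [ 704.5 -204.1  145.6] head -28.52 tilt 0.7 F [0.3 0.7 0.5] w 60.1 | shift [ 0.9 -0.6 38.6] spin -0.0
```

View pics/s1.png

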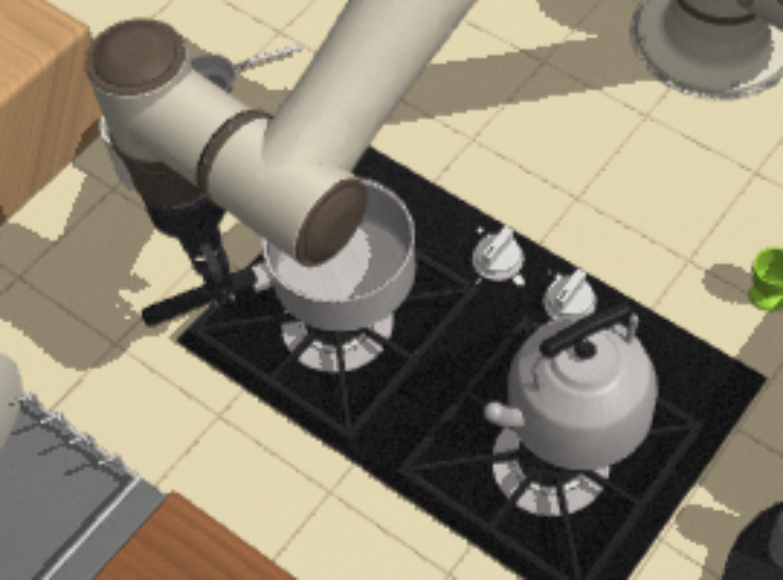

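The scene view shows the fingers straddling the handle at about (215,290) in the crop, above it. I'll descend and close.

```bash
python3 -m jog '[[[1,0,20,0],[1,0,38,0],[1,0,38,0],[1,0,38,0],[1,0,38,0]]]' 60; python3 -m jog '[[[0,0,0,0],[0,0,0,0],[0,0,0,0],[0,0,0,0],[0,0,0,0]]]' 0; python3 -c "
from h import *
go(707+42.3,-204+18.4,107,-28.5)"
```

```text
clock: 3.28
position: [708.2, -204.9, 267.1]
ee_rot: [0.969, -0.246, -0.002, 0.002]
contact_force: [0.7, -0.1, 0.3]
gripper_width: 60.0
clock: 3.9
position: [708.4, -204.9, 267.6]
ee_rot: [0.969, -0.246, -0.001, 0.002]
contact_force: [-0.0, -0.0, 2.9]
gripper_width: 20.6
clk 3.9 grasp [ 707.8 -205.3  112.6] head -28.47 tilt 0.25 F [-0.  -0.   2.9] w 20.6 | shift [ 26.8 -36.5   5.4] spin 0.0
```

```bash
python3 -m jog '[[[6,-7,0,0],[12,-15,0,0],[18,-22,0,0],[23,-30,0,0],[28,-36,0,0]]]'; python3 -m jog '[[[0,0,0,0],[0,0,0,0],[0,0,0,0],[0,0,0,0],[0,0,0,0]]]'
cat > m.py <<'E'
from h import *
import sys
def fitc(p):
    A=np.c_[p,np.ones(len(p))];s=np.linalg.lstsq(A,(p**2).sum(1),rcond=None)[0];c=s[:2]/2;return c,np.sqrt(s[2]+c@c)
for n in("top","scene"):
    im,d=arm.get_image(n);cv2.imwrite(f"pics/{n}_{sys.argv[1]}.png",im);C=cloud(n,d);x,y,z=C[...,0],C[...,1],C[...,2]
    rim=(d>0)&(z>109)&(z<126)&(np.hypot(x-float(sys.argv[2]),y-float(sys.argv[3]))<100)&(im.max(2)>70)
    p=C[rim][:,:2]
    for i in range(5):
        c,r=fitc(p);e=abs(np.hypot(*(p-c).T)-r);p=p[e<6 if i else e<15]
    ang=np.degrees(np.arctan2(*(p-c).T[::-1]));h=np.histogram(ang,12,(-180,180))[0]
    print(n,"rim",c.round(1),r.round(1),len(p),np.median(z[rim]).round(1),h)
E
python3 m.py a 626 -118;python3 -c "
from h import *
go(707+42.3,-204+18.4,107,-28.5)"
```

```text
clock: 4.53
position: [749.1, -187.2, 266.6]
ee_rot: [0.97, -0.245, -0.005, 0.003]
contact_force: [-5.4, -2.6, 2.0]
gripper_width: 20.3
clock: 5.15
position: [749.2, -187.2, 267.0]
ee_rot: [0.97, -0.245, -0.005, 0.003]
contact_force: [-0.7, -0.5, 4.4]
gripper_width: 20.5
top rim [ 622.9 -121. ] 78.9 159 116.1 [17 21 21 24 25 28 16  0  0  0  0  7]
scene rim [ 624.1 -121.3] 79.5 156 115.5 [17  0  0  0  1 12 21 23 22 19 17 24]
clk 5.25 grasp [ 747.6 -187.9  111.9] head -28.36 tilt 0.64 F [-0.6  0.4  3.9] w 20.9 | shift [-0.7 -1.5  4.9] spin 0.1
```

Run:
```python
from h import *
for n in("top","scene"):
    T=np.load(n+"0.npz");im,d=T["im"],T["d"];C=cloud(n,d);x,y,z=C[...,0],C[...,1],C[...,2]
    for s,y0 in(("R",-118),("L",171)):
        m=(d>0)&(z>33)&(z<50)&(abs(x-626)<135)&(abs(y-y0)<128)&(im.max(2)<70)
        p=C[m][:,:2]
        print(n,s,len(p),np.percentile(p,[.5,99.5],axis=0).round(1).tolist(),cv2.minAreaRect(p.astype(np.float32)))
```

```text
top R 851 [[509.4, -232.8], [736.7, -6.0]] ((623.2337646484375, -119.63275909423828), (228.27291870117188, 226.5760040283203), 0.21689730882644653)
top L 1033 [[510.3, 55.2], [738.7, 284.7]] ((625.0258178710938, 170.2949676513672), (229.55516052246094, 230.48486328125), 0.03454343602061272)
scene R 998 [[510.6, -233.5], [740.4, -3.4]] ((624.5565185546875, -118.79167938232422), (233.54005432128906, 232.8606719970703), 89.2580337524414)
scene L 1324 [[511.2, 55.4], [741.4, 285.4]] ((625.8924560546875, 169.70632934570312), (232.1149444580078, 233.3978271484375), 89.5895004272461)
```

The support outline puts the burner at about (624.5,-119). The pan is at about (623.5,-121), so it's centred to within 3 mm. I'll release it and rise.

```bash
python3 -m jog '[[[0,0,0,0],[0,0,0,0],[0,0,0,0],[0,0,0,0],[0,0,0,0]]]' 60; python3 -m jog '[[[0,0,-20,0],[0,0,-50,0],[0,0,-100,0],[0,0,-150,0],[0,0,-190,0]]]'; python3 -c "
from h import *
go(450.5,-24,150,0)
go(450.5,-24,150,180)"; python3 m.py b 626 -118
```

```text
clock: 5.88
position: [749.3, -187.2, 266.8]
ee_rot: [0.97, -0.245, -0.005, 0.003]
contact_force: [0.2, -0.2, 0.4]
gripper_width: 59.8
clock: 6.5
position: [750.6, -186.5, 461.9]
ee_rot: [0.97, -0.245, -0.002, 0.003]
contact_force: [0.4, 0.4, 0.3]
gripper_width: 60.0
clk 6.5 grasp [ 749.7 -187.3  306.9] head -28.36 tilt 0.43 F [0.4 0.4 0.3] w 60.0 | shift [-340.9   -1.6  157.8] spin -28.4
clk 6.5 grasp [ 749.7 -187.3  306.9] head -28.36 tilt 0.43 F [0.4 0.4 0.3] w 60.0 | shift [-340.9   -1.6  157.8] spin 151.6
top rim [ 622.1 -121. ] 78.7 146 115.5 [17 20 23 26 28 28  4  0  0  0  0  0]
scene rim [ 623.2 -120.2] 78.9 294 115.4 [35 31 33 31 22 18 23 21 22 19 15 24]
```

```bash
python3 -c "
from h import *
print(arm.read_state()['joints'].round(2))"; python3 -m jog '[[[-60,0,0,-6],[-120,0,0,-12],[-180,0,0,-17],[-240,-1,0,-23],[-300,-1,0,-28]]]' 45; python3 -c "
from h import *
go(450.3,-24,110,0)
print(arm.read_state()['joints'].round(2))"
```

```text
[-0.03  0.63  0.57  0.01 -1.51  1.11]
clock: 7.22
position: [485.0, -42.9, 465.4]
ee_rot: [1.0, -0.002, 0.003, 0.003]
contact_force: [0.8, 0.5, 1.6]
gripper_width: 45.0
clk 7.22 grasp [485.9 -43.9 310.4] head -0.19 tilt 0.52 F [0.8 0.5 1.6] w 45.0 | shift [-35.9 -20.1 200. ] spin -0.2
[ 0.25  0.1  -0.22  0.01 -1.24  1.32]
```

```bash
python3 -m jog '[[[-18,-10,30,0],[-36,-20,70,0],[-36,-20,120,0],[-36,-20,170,0],[-36,-20,200,0]]]' 45; python3 -m jog '[[[0,0,0,0],[0,0,0,0],[0,0,0,0],[0,0,0,0],[0,0,0,0]]]' 45;python3 -c "
from h import *
go(450.3,-24,46,0)
for n,b in (('scene',(140,280,240,420)),('top',(130,230,280,420))):
  im,d=arm.get_image(n);cv2.imwrite('pics/%sk.png'%n,cv2.resize(im[b[0]:b[1],b[2]:b[3]],None,fx=4,fy=4))"
```

```text
clock: 7.85
position: [449.6, -24.3, 263.9]
ee_rot: [1.0, -0.002, 0.002, 0.004]
contact_force: [0.5, 0.1, 0.4]
gripper_width: 45.1
clock: 8.48
position: [449.7, -24.2, 264.5]
ee_rot: [1.0, -0.002, 0.003, 0.003]
contact_force: [-0.1, 0.2, 0.1]
gripper_width: 45.3
clk 8.47 grasp [450.7 -25.3 109.5] head -0.19 tilt 0.53 F [-0.1  0.2  0.1] w 45.3 | shift [ 0.2 -0.7 63.5] spin -0.2
```

View pics/scenek.png

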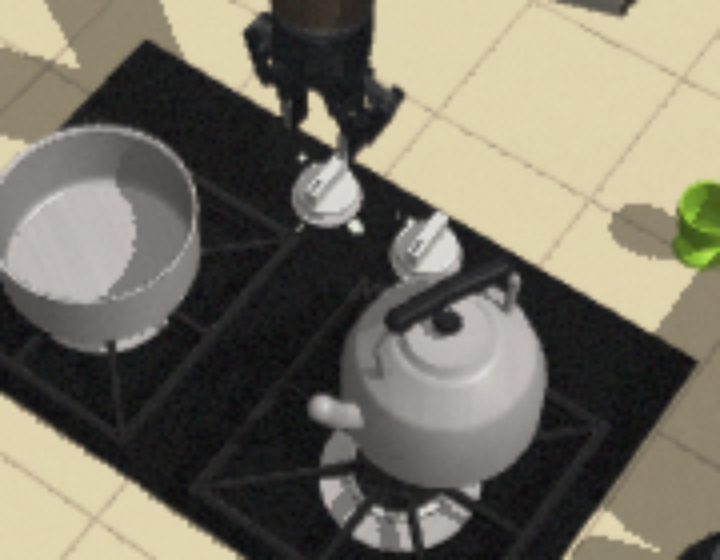

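The gripper hangs straight above the right knob, which is at crop (328,190). I'll descend.

```bash
python3 -m jog '[[[0,-1,20,0],[0,-1,40,0],[0,-1,55,0],[0,-1,60,0],[0,-1,60,0]]]' 45; python3 -c "
from h import *
go(450.3,-24,46,0)"
```

```text
clock: 9.2
position: [450.1, -23.6, 204.2]
ee_rot: [1.0, -0.002, 0.003, 0.004]
contact_force: [0.7, -0.2, 0.1]
gripper_width: 44.8
clk 9.2 grasp [450.9 -24.8  49.2] head -0.18 tilt 0.51 F [ 0.7 -0.2  0.1] w 44.8 | shift [0.2 0.3 3.2] spin -0.2
```

```bash
python3 -m jog '[[[0,-0.5,2,0],[0,-0.5,3,0],[0,-0.5,3,0],[0,-0.5,3,0],[0,-0.5,3,0]]]' 0; python3 -m jog '[[[0,0,0,0],[0,0,0,0],[0,0,0,0],[0,0,0,0],[0,0,0,0]]]';python3 -c "
from h import *
go(450.3,-24,46,0)"
```

```text
clock: 9.82
position: [450.3, -22.9, 201.9]
ee_rot: [1.0, -0.001, 0.003, 0.003]
contact_force: [-2.5, 2.3, 5.4]
gripper_width: 10.5
clock: 10.45
position: [450.3, -22.9, 201.9]
ee_rot: [1.0, -0.001, 0.003, 0.003]
contact_force: [-0.4, 0.5, 1.9]
gripper_width: 10.3
clk 10.45 grasp [451.3 -24.   46.9] head -0.15 tilt 0.53 F [-0.4  0.5  1.9] w 10.3 | shift [0.  1.1 0.9] spin -0.2
```

```bash
python3 -m jog '[[[0,0,2,0],[0,0,4,0],[0,0,6,0],[0,0,7,0],[0,0,8,0]]]'; python3 -m jog '[[[0,0,0,0],[0,0,0,0],[0,0,0,0],[0,0,0,0],[0,0,0,0]]]';python3 -c "
from h import *
go(450.3,-24,39,0)"
```

```text
clock: 11.08
position: [450.3, -22.9, 194.5]
ee_rot: [1.0, -0.001, 0.003, 0.003]
contact_force: [-2.8, 2.1, 9.0]
gripper_width: 10.4
clock: 11.7
position: [450.3, -22.9, 195.2]
ee_rot: [1.0, -0.001, 0.003, 0.004]
contact_force: [-4.1, 2.1, 9.0]
gripper_width: 10.3
clk 11.7 grasp [451.3 -23.9  40.2] head -0.12 tilt 0.55 F [-4.1  2.1  9. ] w 10.3 | shift [-0.   1.1  1.2] spin -0.1
```

```bash
python3 -m jog '[[[0,0,1,0],[0,0,2,0],[0,0,3,0],[0,0,4,0],[0,0,4,0]]]';python3 -c "
from h import *
go(450.3,-24,39,0)"
```

```text
clock: 12.32
position: [450.4, -22.8, 193.6]
ee_rot: [1.0, -0.0, 0.003, 0.004]
contact_force: [-8.1, 3.4, 27.3]
gripper_width: 10.4
clk 12.32 grasp [451.4 -24.   38.7] head -0.05 tilt 0.59 F [-8.1  3.4 27.3] w 10.4 | shift [-0.1  1.2 -0.3] spin -0.1
```

```bash
python3 -m jog '[[[0,0,1.5,-7],[0,0,1.5,-14],[0,0,1.5,-21],[0,0,1.5,-28],[0,0,1.5,-35]]]';python3 -c "
from h import *
go(450.3,-24,39,75)"
```

```text
clock: 12.95
position: [450.1, -22.1, 193.7]
ee_rot: [0.953, 0.302, 0.002, 0.004]
contact_force: [-9.0, 10.3, 20.9]
gripper_width: 10.3
clk 12.95 grasp [451.2 -23.1  38.8] head 35.17 tilt 0.56 F [-9.  10.3 20.9] w 10.3 | shift [-0.9  1.7 -0.2] spin -39.8
```

```bash
python3 -m jog '[[[0,0,1.5,-8],[0,0,1.5,-16],[0,0,1.5,-24],[0,0,1.5,-32],[0,0,1.5,-40]]]';python3 -m jog '[[[0,0,1,0],[0,0,1,0],[0,0,1,0],[0,0,1,0],[0,0,1,0]]]';python3 -c "
from h import *
go(450.3,-24,39,75)
print(arm.read_state()['joints'].round(2),arm.read_state()['wrist_torque'].round(2))"
```

```text
clock: 13.58
position: [449.3, -21.5, 193.7]
ee_rot: [0.791, 0.612, 0.0, 0.004]
contact_force: [-9.9, 10.5, 22.3]
gripper_width: 10.3
clock: 14.2
position: [449.1, -21.3, 193.8]
ee_rot: [0.791, 0.612, 0.0, 0.004]
contact_force: [-4.5, 3.7, 14.3]
gripper_width: 10.5
clk 14.2 grasp [450.  -22.2  38.8] head 75.43 tilt 0.48 F [-4.5  3.7 14.3] w 10.5 | shift [-2.4  1.8 -0.2] spin 0.4
[ 0.32  0.38 -0.68  0.02 -0.51  2.56] [1.32 1.54 0.02]
```

```bash
python3 -m jog '[[[0,0,1.5,0],[0,0,1.5,0],[0,0,1.5,0],[0,0,1.5,0],[0,0,1.5,0]]]'
python3 -m jog '[[[0,0,1,0],[0,0,1,0],[0,0,1,0],[0,0,1,0],[0,0,1,0]]]'
python3 -m jog '[[[0,0,1,0],[0,0,1,0],[0,0,1,0],[0,0,1,0],[0,0,1,0]]]'
python3 -m jog '[[[0,0,1,0],[0,0,1,0],[0,0,1,0],[0,0,1,0],[0,0,1,0]]]'
python3 -m jog '[[[0,0,1,0],[0,0,1,0],[0,0,1,0],[0,0,1,0],[0,0,1,0]]]'; python3 -c "
from h import *
im,d=arm.get_image('scene');cv2.imwrite('pics/sh.png',cv2.resize(im[120:300,180:420],None,fx=3.3,fy=3.3));go(450.3,-24,39,75)"
```

```text
clock: 14.82
position: [449.1, -21.2, 193.8]
ee_rot: [0.791, 0.612, 0.0, 0.004]
contact_force: [-5.9, 2.6, 17.4]
gripper_width: 10.5
clock: 15.45
position: [449.1, -21.1, 193.8]
ee_rot: [0.791, 0.612, 0.0, 0.004]
contact_force: [-5.0, 2.7, 13.1]
gripper_width: 10.1
clock: 16.08
position: [449.0, -21.1, 193.8]
ee_rot: [0.791, 0.612, 0.0, 0.005]
contact_force: [-4.3, 1.9, 12.9]
gripper_width: 10.1
clock: 16.7
position: [449.0, -21.1, 193.8]
ee_rot: [0.791, 0.612, 0.001, 0.005]
contact_force: [-5.0, 2.2, 13.4]
gripper_width: 10.4
clock: 17.32
position: [449.0, -21.1, 193.8]
ee_rot: [0.79, 0.612, 0.001, 0.005]
contact_force: [-4.3, 2.6, 12.6]
gripper_width: 10.3
clk 17.38 grasp [450.  -22.1  38.8] head 75.54 tilt 0.55 F [-3.9  1.3 12.8] w 10.2 | shift [-2.5  2.1 -0.2] spin 0.5
```

View pics/sh.png

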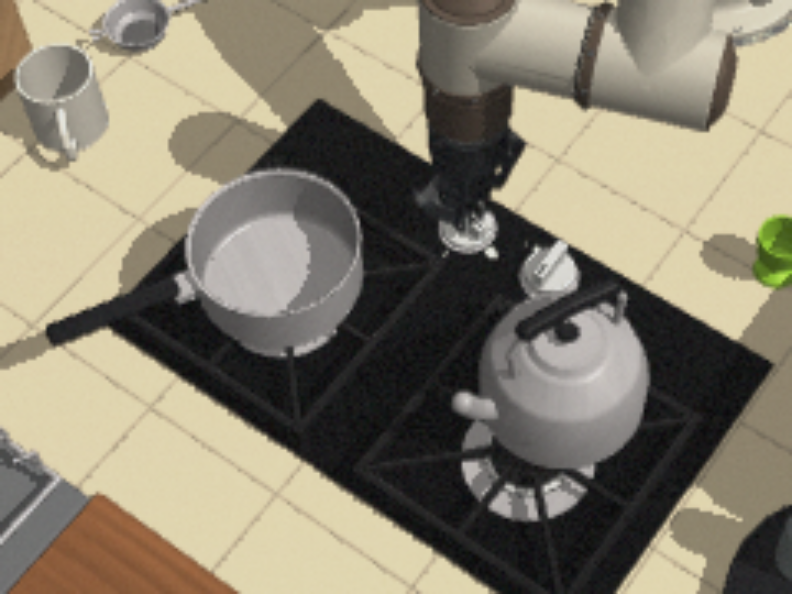

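The gripper has held the knob fully in (TCP about 8 mm below its gripped start height) at 75° for over 3 s, the pan hasn't moved and the left knob is still off. Now I'll ease up, open and retreat.

```bash
python3 -m jog '[[[0,0,-2,0],[0,0,-4,0],[0,0,-6,0],[0,0,-8,0],[0,0,-8,0]]]'
python3 -m jog '[[[0,0,0,0],[0,0,0,0],[0,0,0,0],[0,0,0,0],[0,0,0,0]]]' 40
python3 -m jog '[[[0,0,-20,0],[0,0,-60,0],[0,0,-120,0],[0,0,-180,0],[0,0,-240,0]]]'
python3 -m jog '[[[-50,0,-20,0],[-100,0,-20,0],[-150,0,-20,0],[-200,0,-20,0],[-200,0,-20,0]]]'
python3 m.py e 626 -118; python3 -c "
from h import *
print(arm.read_state()['position'].round(0))
t=cv2.imread('pics/top_e.png');cv2.imwrite('pics/ez.png',cv2.resize(t[130:225,260:420],None,fx=5,fy=5,interpolation=cv2.INTER_CUBIC))
t=cv2.imread('pics/scene_e.png');cv2.imwrite('pics/esz.png',cv2.resize(t[120:300,180:420],None,fx=3.3,fy=3.3,interpolation=cv2.INTER_CUBIC))"
```

```text
clock: 18.0
position: [448.9, -21.1, 201.9]
ee_rot: [0.79, 0.612, 0.001, 0.005]
contact_force: [-1.6, 0.3, 3.7]
gripper_width: 10.6
clock: 18.62
position: [448.9, -21.1, 201.9]
ee_rot: [0.79, 0.612, 0.001, 0.005]
contact_force: [-1.0, 0.4, 0.3]
gripper_width: 40.0
clock: 19.25
position: [446.6, -19.5, 444.0]
ee_rot: [0.79, 0.612, 0.001, 0.005]
contact_force: [0.7, 0.7, -0.1]
gripper_width: 39.8
clock: 19.88
position: [395.4, -215.3, 464.6]
ee_rot: [0.792, 0.61, 0.001, 0.005]
contact_force: [-0.1, 0.5, -0.2]
gripper_width: 40.0
top rim [ 622.  -120.9] 78.8 257 116.1 [17 20 22 26 26 28 28 21 18 16 18 17]
scene rim [ 623.4 -120.1] 78.8 298 115.2 [33 38 35 30 20 21 20 22 22 14 16 27]
[ 396. -213.  465.]
```

View pics/ez.png

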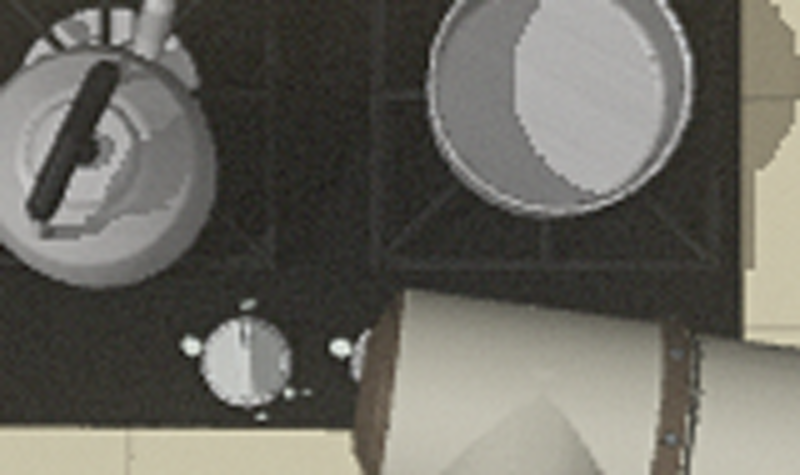

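View pics/esz.png

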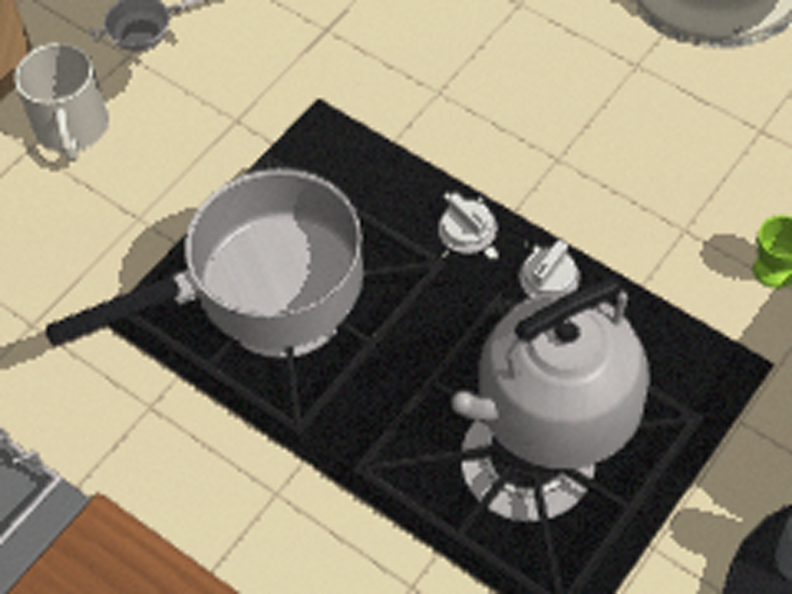

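The scene view shows the right knob's bar, at crop (467,222), turned to the large-flame mark. The left knob, at (550,268), is still off. I'll check the bar's angle and height numerically.

Run:
```python
from h import *
im,d=arm.get_image("scene");C=cloud("scene",d);x,y,z=C[...,0],C[...,1],C[...,2]
for s,c in(("R",(450,-23)),("L",(450,76))):
    m=(d>0)&(np.hypot(x-c[0],y-c[1])<32)&(z>36)&(z<55);p=C[m]
    w,V=np.linalg.eigh(np.cov(p[:,:2].T));print(s,len(p),p.mean(0).round(1),"z90",np.percentile(z[m],80).round(1),"axis deg",np.degrees(np.arctan2(V[1,1],V[0,1])).round(1)%180)
T=np.load("scene0.npz");D=T["d"]
a=(abs(D-d)>8)&(d>0)&(D>0);print("changed px kettle/strainer/mug/egg:",[int(a[b[0]:b[1],b[2]:b[3]].sum()) for b in((205,280,318,378),(112,138,205,255),(132,170,183,213),(183,208,407,427))])
print(arm.read_state()["contact_force"].round(1),arm.read_state()["clock"])
```

```text
R 59 [452.1 -22.6  43.7] z90 46.2 axis deg 75.1
L 56 [453.1  77.1  43.5] z90 46.2 axis deg 3.3000000000000114
changed px kettle/strainer/mug/egg: [271, 236, 177, 44]
[ 0.4 -0.7  0.4] 20.025
```

```bash
python3 -c "
from bench import arm
print(arm.job_done())"
```

```text
the job is handed in; nothing more can be done
None
```

The saucepan is centred over the right burner, that burner's knob is at the large-flame mark and up, and the job was handed in at about 20 s. No verdict was reported.

**What I did:** I gripped the saucepan by its handle and slid it about 43 mm back and 17 mm left, then let go. I then gripped the right knob's bar and pushed it in about 8 mm until it bottomed out. I turned it 75° anticlockwise, held it fully in for over 3 s, eased it up, released it and backed away.

**Last checks:**
- **Saucepan:** both cameras put its rim centre within about 3 mm of the burner axis, which I took from the outline of the pan support. The rim height matches a pan standing on the support.
- **Right knob:** the bar measured 75.1°, with its top at about 44 mm, the same height as the left knob, so it had sprung back up.
- **Left knob:** off and up. Its angle read 3°, which is within the noise of that measurement.
- **Contact:** the force reading was about zero, with the arm clear of everything.

**What disagreed:** A pixel-by-pixel depth comparison flagged scattered changed pixels around the kettle, strainer, mug and egg cup. I put this down to depth noise, because the kettle, mug and egg cup look unmoved in the before and after pictures and the arm was never near them. I did not follow it up with a second measurement. The strainer is mostly outside the close-ups I compared. I did not check the jars at the end, but the arm touched only the pan handle and the right knob.

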